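# Load, lock and start the specimen shaker

## Robot

A 6-joint arm with a two-finger parallel gripper is mounted at the origin on a cart in front of the work surface, level with it; the furniture and walls round the work are solid. World frame = base frame: x ahead of the robot, y to its left, z up, the work surface at z = 0. Lengths are in m, angles in degrees, forces in N, time in s.
With the tool pointing down it reaches from about 0.25 to 0.725 m from the base axis. Payload 9.7 kg.
Tool frame: the origin (TCP) lies midway between the tips of the shut fingers; the grasp point (between the pads) lies 19 mm behind it; z points along the fingers, y is the line along which they close (so a half turn about z gives the same grasp; the last joint's range is limited). The gripper opens to 85 mm and grips with 20 to 120 N. Pads are 22 mm wide; open, the fingers measure 114 mm over their backs; the gripper's body (76 mm by 85 mm) begins 54 mm behind the grasp point. The pads swing forward as they close: fully open they stand 13 mm farther back than shut.
Start: joints at [-64.343, 4.979, 10.078, 95.1, 0, 90], TCP at [0.238, -0.496, 0.231] pointing down, gripper open.
Joint ranges: [-179.16, 179.16], [-48.56, 103.87], [-65.8, 70.77], [-126.05, 130.52], [-82.76, 87.17], [-180, 180]. Speed limits (degrees/s): [127.2, 127.2, 147.25, 180, 180, 180].

## Interface

Orientations are given as [roll, pitch, yaw] about the fixed x, y, z axes, in that order (R = Rz(yaw) Ry(pitch) Rx(roll)).
In Python, from workcell import bot gives the robot as it stands. The module is installed in compiled form; this text tells all that it offers.
- The arm moves only by the tool send_rows, never from a script. Its argument "moves" is one flat list of numbers, 7 for each row, row after row: the shift along the world's x, y, z normalised to -1 to 1, where 1 is 0.025 m, then the turn, a rotation vector about the world's x, y, z normalised to -1 to 1, where 1 is 0.15 rad, then the closure, from -1 (fully open) to 1 (shut), so that 0 is half open. A call has 1 to 8 rows; each row shifts and turns the commanded pose from where the row before left it; what a row does not reach is not made up. A row lasts 1/8 s, in which the tool goes at most 62.5 mm and 10.7 degrees, less where a joint would pass 70% of its speed; a pose out of reach is approached as far as the arm can. A call with a number of a shift or a turn outside -1 to 1 is refused whole. A call with a gripper value outside its range is refused whole. The fingers move at their own pace and stop on an object; "squeeze" is the grip in N (left out, the last holds). Time passes only in rows, so rows that do not move let the fingers close. It gives the time, the measured TCP pose, the force, the opening and the grip force at its end, in the units of the state.
- bot.get_obs(): the state, without advancing time (a new reading comes with each control period).
- bot.camera(name): name is "scene" or "top"; returns a dict with "color" (400x640x3 uint8, red, green, blue), "camera_matrix" (3x3 intrinsics, pixels), "D" ([k1, k2, p1, p2, k3] as OpenCV has them; the pictures are not rectified), "R" (3x3) and "t" (3): a world point X has camera coordinates R X + t. Camera axes: x right, y down, z forward; pixel columns grow to the right and rows downward; lengths in m; the calibration is good to about 2 mm. A picture is of the moment at which its call begins. There is no depth.
- bot.job_done(): hands the job in; it is judged then, once.
Trained networks look in the newest picture that a camera, given by its name, has taken for a name from the list of things; names that differ only in an ending like _2 or _b are one class to them, and where a whole thing is asked for, a point or a joint stands for the part that bears it (a point fixed in the world has none). Each returns a list of dicts, best first, with "p" (0 to 1); they miss things now and then, are a little off and sometimes report something else, mostly with a low value. They report only what shows in the picture. A call takes as long as a camera call. They do not tell look-alikes from the thing itself.
- bot.boxes_of(camera, query): "extent" ([left, top, right, bottom] in pixels, round what is visible of it).
- bot.trace(camera, query): "region" (400x640 bool, what is visible of it) and "extent" ([left, top, right, bottom] in pixels, round what is visible of it).
- bot.landmark_of(camera, query): "pixel" ([column, row] in pixels: a listed point, or the origin of a listed thing).
The state is a dict: "time": time; "q": joint angles; "qd": joint speeds; "joint_efforts": joint torques, N m; "ee_pos": TCP position; "tcp_rot": TCP orientation; "wrist_force": force on the tool from outside, world axes, zero at the start; "torque": the same for the moment, N m; "opening": finger opening in m; "grasp_force": force on a finger pad.
Only numpy, scipy, OpenCV 4.12 (cv2) and the standard library are available. Lean on these libraries where they do the work, as an engineer would, in place of code of your own. Each camera call takes 0.05 s, during which the arm holds its last target. There are 200 camera calls.

## Task

Run the next batch in the shaker, whose hold-down cover is still locked on from the last one: give its fastener a quarter turn back to free it, lay the cover aside on the bench, stand every specimen pot upright in a nest of its own and press its lid fully home. Then put the cover back on its seat, line its fastener up with the slot, push it in and give it a quarter turn so that it stays locked. Last, start the shaker by pressing the long green bar at its middle, so that both ends go down evenly, without tipping, and it stays down; leave the bottles and the flask where they stand.

Things in the scene. Friction and masses are not known exactly. Their poses are not given: they have to be found in the camera images.
- shaker: white bench shaker, fixed, 190 (x) x 302 (y) mm, deck 45 mm high; origin under its middle, x front to back, y to its left. Start bar along the front; over x = 30 mm a row of 4 nests along y, an aluminium bridge between nests 2 and 3 and a pylon at each end (y = +-137 mm). A seated cover has its origin at (30, 0, 98) mm here, in guide lips with 1.5 mm of play, flared, 111 mm high
- nest_1 (a point): middle of the floor of nest 1, 45 mm above the worktop, at (30, -97) mm in the shaker's frame. The nests are 44 mm holes in a plate 56 mm wide (x) and 6 mm high on the deck; any pot may stand in any nest
- nest_2 (a point): the same of nest 2, at (30, -47) mm. Between nests 2 and 3 the bridge, 40 x 40 mm, 97 mm high, has in its 4 mm top plate the slot for the fastener, 28 mm long along the shaker's x and 11 mm wide
- nest_3 (a point): the same of nest 3, at (30, 47) mm. To the left of the shaker, over x > 0.50 m and y from -0.21 to 0.04 m in the room, stands a fixed microscope 0.6 m tall, its eyepieces 0.39 to 0.47 m up at the front: go round in front of it
- nest_4 (a point): the same of nest 4, at (30, 97) mm. Bare bench to lay the cover on: left of the microscope, about (0.605, 0.33) m in the room with the cover's yaw about -0.26 rad, along the bench
- bar_mid (a point): middle of the top of the green start bar, 70 mm in front of the shaker's origin, 57 mm above the worktop while up, 51 when down. The bar is 210 mm long along the shaker's y, 26 mm wide. It goes down against about 7 N and stays where it is left; it also rocks about its middle on a spring (5 N m/rad): 12 N pressed 19 mm off the middle tips it 0.045 rad, too much
- bar_left (a point): top of the bar at its left (+y) end, 105 mm from its middle
- bar_right (a point): top of the bar at its right (-y) end, 105 mm from its middle
- start_bar (a joint): how far the bar is down: 0 up, 0.006 m fully down
- cover: hold-down cover: flat aluminium bar 54 (x) x 280 (y) x 12 mm, 0.28 kg with its stud; origin at the middle of its underside, z up. It starts locked on the shaker; lift it by its long edges at the middle (54 mm across, a finger either side of the red wing). It goes on either way round. Seated, it clears lids that are home by 2 mm, and rests on a lid that stands proud
- wing (a point): middle of the red wing of the captive quarter-turn stud in the middle of the cover, 36 mm above the cover's underside while the stud is up, 12.5 mm less when in. The wing is 32 mm long (along this point's x), 10 mm thick, 20 mm high. The stud's foot, 24 x 7 x 4 mm, lies along the wing, inside the cover while up
- stud (a joint): how far the stud is pushed in: 0 up, 0.0125 m fully in, against a spring of 1 to 4 N that raises it again. With the cover seated, the foot is through the slotted plate beyond 0.010 m; turned there and let go, it stays at about 0.010, caught under the plate
- stud_turn (a joint): turn of the wing about the cover's z axis, anticlockwise from above: 0 = along the cover's x, lined up with the shaker's slot when the cover is seated (the foot passes within about 0.1 rad); 1.57 = along the cover's length, locked (stops at -0.05 and 1.62; starts near there). Stays as it is left (0.02 N m)
- pot_red: white specimen pot with a red push-on lid, 40 mm across, 51 mm high with its lid home, 57 with it proud, about 0.09 kg; origin at the middle of its base, z up. The body is 38 mm high, the lid 13.5 mm, beginning 43 mm up while proud. Some pots may be absent
- pot_blue: white specimen pot with a blue push-on lid, 40 mm across, 51 mm high with its lid home, 57 with it proud, about 0.09 kg; origin at the middle of its base, z up. The body is 38 mm high, the lid 13.5 mm, beginning 43 mm up while proud. Some pots may be absent
- pot_yellow: white specimen pot with a yellow push-on lid, 40 mm across, 51 mm high with its lid home, 57 with it proud, about 0.09 kg; origin at the middle of its base, z up. The body is 38 mm high, the lid 13.5 mm, beginning 43 mm up while proud. Some pots may be absent
- pot_green: white specimen pot with a green push-on lid, 40 mm across, 51 mm high with its lid home, 57 with it proud, about 0.09 kg; origin at the middle of its base, z up. The body is 38 mm high, the lid 13.5 mm, beginning 43 mm up while proud. Some pots may be absent
- lid_red (a joint): how far the red lid is pushed on: 0 to 0.001 m at the start, 0.006 fully home, against about 6 N; it stays where it is left
- lid_blue (a joint): how far the blue lid is pushed on: 0 to 0.001 m at the start, 0.006 fully home, against about 6 N; it stays where it is left
- lid_yellow (a joint): how far the yellow lid is pushed on: 0 to 0.001 m at the start, 0.006 fully home, against about 6 N; it stays where it is left
- lid_green (a joint): how far the green lid is pushed on: 0 to 0.001 m at the start, 0.006 fully home, against about 6 N; it stays where it is left
- bottle_amber: amber reagent bottle with a black cap, 42 mm across, 84 high; leave it alone
- bottle_blue: white reagent bottle with a blue cap, 46 mm across, 90 high; leave it alone
- flask: conical flask, 69 mm across, 96 high; leave it alone
Mind the look-alikes: they are no part of the job. Leave any brown or turquoise look-alike of the pot_blue alone.

How it is judged (in metres and radians):
On the way, in this order (a step that is already met when the one before it is completed fails the run):
1. the cover is off the shaker ((x of cover in the frame of shaker above 0.15 m or x of cover in the frame of shaker below -0.12 m or y of cover in the frame of shaker above 0.2 m or y of cover in the frame of shaker below -0.2 m)), for 0.2 s.
2. every pot that is there stands in a nest with its lid fully home ((distance between pot_red and nest_1 below 0.005 m or distance between pot_red and nest_2 below 0.005 m or distance between pot_red and nest_3 below 0.005 m or distance between pot_red and nest_4 below 0.005 m) and angle between each of pot_red, pot_blue, pot_yellow, pot_green's own z axis and vertical below 0.08 rad and value of joint each of lid_red, lid_blue, lid_yellow, lid_green above 0.0045 m and (distance between pot_blue and nest_1 below 0.005 m or distance between pot_blue and nest_2 below 0.005 m or distance between pot_blue and nest_3 below 0.005 m or distance between pot_blue and nest_4 below 0.005 m) and (distance between pot_yellow and nest_1 below 0.005 m or distance between pot_yellow and nest_2 below 0.005 m or distance between pot_yellow and nest_3 below 0.005 m or distance between pot_yellow and nest_4 below 0.005 m) and (distance between pot_green and nest_1 below 0.005 m or distance between pot_green and nest_2 below 0.005 m or distance between pot_green and nest_3 below 0.005 m or distance between pot_green and nest_4 below 0.005 m)), for 0.2 s.
3. the cover lies on its seat (x of cover in the frame of shaker between 0.024 and 0.036 m and y of cover in the frame of shaker between -0.006 and 0.006 m and z of cover in the frame of shaker between 0.095 and 0.1 m and angle between the y axis of cover and the y axis of shaker, either way round below 0.05 rad), for 0.2 s.
4. the fastener is pushed in and turned a quarter turn (all of step 3 and value of joint stud above 0.008 m and value of joint stud_turn above 1.2 rad), for 0.3 s.
5. both ends of the bar are down together (z of each of bar_left, bar_right in the frame of shaker below 0.0525 m), for 0.2 s.
At the end, for the whole second after the job is handed in: every pot upright within 5 mm of a nest's middle, lid in at least 4.5 of 6 mm; cover on its seat (6 mm sideways, 2 mm in height), fastener in 8 mm or more and turned past 1.2 rad; both bar ends at least 4.5 mm down; all released and at rest (all of step 2 and all of step 4 and all of step 5 and linear speed of cover below 0.02 m/s); the robot touches nothing.
It fails at once if the start bar is tipped (one end more than 9 mm lower than the other) (angle between bar_mid's own z axis and vertical above 0.044 rad).
It fails at once if the bar is pressed before the cover is locked (value of joint start_bar above 0.003 m and (value of joint stud below 0.007 m or value of joint stud_turn below 1 rad)).
It fails at once if a bottle or the flask is moved by more than 30 mm (distance of any of bottle_amber, bottle_blue, flask from where it was at the start of the episode above 0.03 m).
Of pot_red, pot_blue, pot_yellow, pot_green only 2 to 3 are there at a start; the rules pass over those that are not, and their reading is None.
At some moment in a run one of pot_red, pot_blue, cover may be knocked a few centimetres aside while the robot is not near it.
It also fails if it takes over 210 s, if anything falls off the work surface, if the arm or the gripper's body presses on something with over 40 N, if the wrist force passes 120 N, or if a joint passes its speed limit or range.

## Working session

There is one attempt and no reset: what is moved stays moved. The work goes in short steps, Python scripts to look and compute and a tool call to move; the robot and the scene stay as the last step left them, time stands still between calls to the robot, and variables do not carry over. Pictures are saved under pics/ and viewed, at most 14 in all, crops included, and the job is handed in when it is done.

Besides the shell and the picture viewer there is one more tool, called after "Call:" as name(argument=value, ...), one argument or row to a line, values as JSON. send_rows: Moves the arm, as the interface text tells. Its arguments: {"type":"object","properties":{"moves":{"type":"array"},"squeeze":{"type":"number"}},"required":["moves"]}

```bash
mkdir -p pics; cat > h.py <<'E'
import numpy as np, cv2
from workcell import bot
def cam(n): return bot.camera(n)
def ray(c,px):
    K=np.array(c["camera_matrix"]);D=np.array(c["D"]);R=np.array(c["R"]);t=np.array(c["t"])
    u=cv2.undistortPoints(np.array([[px]],float),K,D)[0,0]
    return -R.T@t, R.T@np.array([u[0],u[1],1.])
def at_z(c,px,z):
    o,d=ray(c,px); return o+d*(z-o[2])/d[2]
def proj(c,X):
    R=np.array(c["R"]);t=np.array(c["t"],float)
    return cv2.projectPoints(np.array(X,float).reshape(-1,3),cv2.Rodrigues(R)[0],t,np.array(c["camera_matrix"]),np.array(c["D"]))[0][:,0]
def save(c,f): cv2.imwrite(f,c["color"][:,:,::-1])
E
python3 - <<'E'
from h import *
for n in ("scene","top"):
    c=cam(n); save(c,f"pics/{n}0.png"); print(n,(-np.array(c["R"]).T@np.array(c["t"])).round(3))
    for q in ["shaker","bar_mid","bar_left","bar_right","cover","wing","nest_1","nest_4","pot_red","pot_blue","pot_yellow","pot_green","bottle_amber","bottle_blue","flask"]:
        for r in bot.landmark_of(n,q)[:5]: print(q,round(r["p"],2),np.round(r["pixel"],1))
print(bot.get_obs())
E
```

```text
scene [0.062 0.92  0.716]
shaker 0.95 [343.  195.5]
shaker 0.63 [353.3 170.8]
bar_mid 0.64 [363.9 187.3]
bar_mid 0.5 [351.8 170.8]
bar_left 0.54 [344.1 197.5]
bar_right 0.67 [379.2 173.2]
bar_right 0.57 [334.2 167.8]
cover 0.64 [333.9 170.4]
wing 0.37 [338.3 158.7]
nest_1 0.94 [352.9 173.3]
nest_1 0.62 [329.4 185.6]
nest_1 0.62 [317.8 191.8]
nest_1 0.61 [346.4 179.5]
nest_4 0.94 [352.9 173.3]
nest_4 0.62 [329.4 185.6]
nest_4 0.62 [317.8 191.8]
nest_4 0.61 [346.4 179.5]
pot_red 0.65 [386.1 199.6]
pot_red 0.51 [378.  171.5]
pot_red 0.33 [328.9 187.4]
pot_blue 0.77 [372.8 216. ]
pot_blue 0.73 [379.4 170.9]
pot_blue 0.6 [347.9 233.4]
pot_blue 0.59 [330.8 186.8]
pot_yellow 0.9 [296.8 268.9]
pot_green 0.32 [343.3 196.7]
pot_green 0.25 [334.9 168.5]
bottle_amber 0.89 [210.2 276.9]
bottle_blue 0.51 [208.  265.2]
flask 0.83 [176.7 290. ]
top [ 0.407 -0.155  1.226]
shaker 0.86 [379.8 198.7]
bar_mid 0.86 [376.3 219.8]
bar_left 0.91 [346.4 210.4]
bar_right 0.76 [407.6 221.1]
cover 0.58 [386.3 187.2]
wing 0.62 [387.2 183.7]
wing 0.61 [359.6 240.8]
nest_1 0.92 [398.7 193.7]
nest_1 0.92 [371.2 186.
[... 409 characters left out ...]
6.9]
flask 0.33 [387.4 247.8]
{'time': 1.6, 'q': array([-6.43430027e+01,  4.97937998e+00,  1.00781829e+01,  9.51006571e+01,
       -2.06639652e-03,  9.00010996e+01]), 'qd': array([ 0.0693714 ,  0.10684291, -0.03520616, -0.03838558,  0.04957366,
       -0.08940763]), 'joint_efforts': array([-6.60360056e-04, -5.20093167e+01,  4.64856541e+01,  1.63945999e-03,
       -5.93378650e-05,  3.47502912e-06]), 'ee_pos': array([ 0.23812616, -0.49576519,  0.23127926]), 'tcp_rot': array([-1.79998146e+02,  2.06643211e-03,  2.56558978e+01]), 'wrist_force': array([ 1.24098345, -0.83941248, -0.00421764]), 'torque': array([0.00912564, 0.0499144 , 0.04321831]), 'grasp_force': 0.0, 'opening': 0.08559748574845105}
```

View pics/scene0.png

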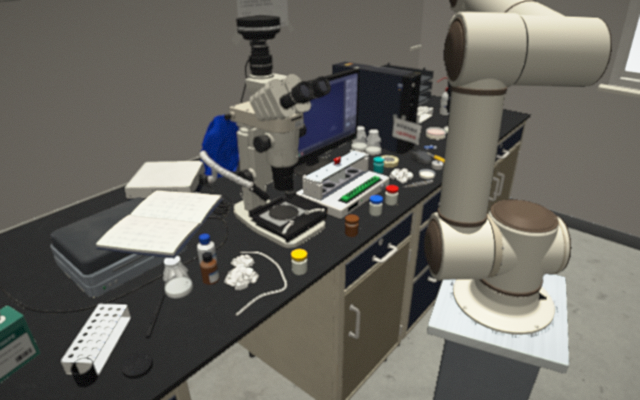

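View pics/top0.png

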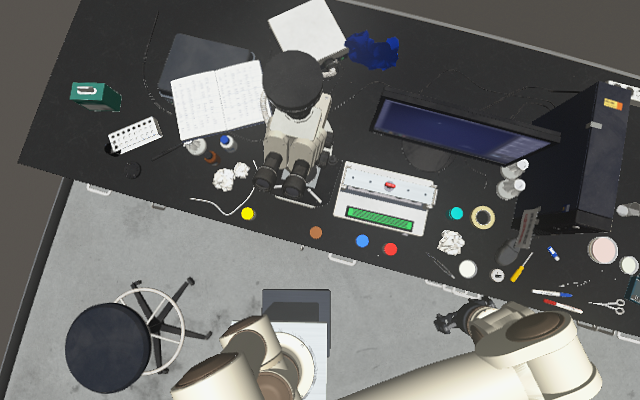

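The top view shows these pot-like things:
- yellow at (247,214)
- brown look-alike at (316,232)
- blue at (362,241)
- red at (390,249)
- turquoise look-alike at (456,213)

There is no green pot. The shaker is at about (386,198), with the red wing at (390,185). I choose yellow, blue and red, and check them in one close crop.

```bash
cat >> h.py <<'E'
def blobs(c,hlo,hhi,smin=120,vmin=60,amin=12):
    h=cv2.cvtColor(c["color"],cv2.COLOR_RGB2HSV)
    m=cv2.inRange(h,(hlo,smin,vmin),(hhi,255,255))
    n,l,s,ce=cv2.connectedComponentsWithStats(m)
    return [(ce[i].round(1).tolist(),int(s[i,4]),s[i,:4].tolist(),l==i) for i in range(1,n) if s[i,4]>=amin]
E
python3 - <<'E'
from h import *
C={n:cam(n) for n in("scene","top")}
for n,c in C.items():
    print(n, np.array(c["camera_matrix"]).round(1).tolist())
    for nm,a,b in(("red",0,6),("red2",172,180),("yel",22,34),("green",45,75),("blue",100,115),("turq",80,98),("brown",7,15)):
        for ce,ar,bb,_ in blobs(c,a,b):
            print(nm,ce,ar,bb,at_z(c,ce,.05)[:2].round(3))
c=C["top"]; m=[b for b in blobs(c,45,75) if b[1]>200]
for b in m:
    cnt=cv2.findContours(b[3].astype(np.uint8),0,2)[0][0]
    r=cv2.minAreaRect(cnt);bp=cv2.boxPoints(r)
    P=np.array([at_z(c,p,.057)[:2] for p in bp]);print(P.round(4).tolist(),P.mean(0).round(4), np.linalg.norm(P-np.roll(P,1,0),axis=1).round(3))
a=cv2.resize(c["color"][150:265,220:480],None,fx=3,fy=3,interpolation=cv2.INTER_CUBIC)
cv2.imwrite("pics/crop1.png",a[:,:,::-1])
E
```

```text
scene [[436.2, 0.0, 319.5], [0.0, 436.2, 199.6], [0.0, 0.0, 1.0]]
red [336.4, 159.5] 35 [333, 156, 7, 8] [ 0.664 -0.521]
red [391.8, 188.1] 98 [385, 184, 14, 9] [ 0.397 -0.372]
yel [439.4, 157.9] 41 [434, 155, 11, 8] [ 0.302 -0.704]
yel [298.7, 254.1] 181 [290, 248, 18, 13] [0.508 0.097]
green [359.4, 189.2] 231 [341, 177, 38, 25] [ 0.494 -0.319]
blue [222.0, 142.5] 1434 [202, 115, 37, 57] [ 1.183 -0.491]
blue [207.3, 169.8] 55 [204, 164, 8, 11] [ 1.063 -0.236]
blue [376.2, 198.7] 96 [370, 195, 13, 9] [ 0.421 -0.278]
blue [204.1, 238.0] 102 [199, 233, 11, 11] [0.783 0.14 ]
turq [377.7, 164.2] 154 [373, 156, 11, 17] [ 0.504 -0.544]
turq [9.6, 316.1] 233 [0, 307, 23, 23] [0.984 0.585]
brown [351.3, 223.9] 220 [345, 214, 14, 23] [ 0.438 -0.1  ]
brown [207.5, 270.6] 171 [201, 259, 15, 25] [0.682 0.256]
top [[362.4, 0.0, 316.4], [0.0, 362.4, 197.8], [0.0, 0.0, 1.0]]
red [389.7, 185.0] 31 [385, 183, 10, 5] [ 0.601 -0.364]
red [390.2, 248.8] 139 [384, 243, 14, 13] [ 0.394 -0.362]
red [549.0, 301.5] 52 [543, 299, 13, 6] [ 0.228 -0.87 ]
yel [610.1, 102.9] 85 [604, 98, 13, 10] [ 0.895 -1.138]

[... 164 characters left out ...]
 -0.33 ]
blue [372.7, 50.9] 1437 [345, 30, 54, 40] [ 1.073 -0.315]
blue [224.0, 139.1] 59 [220, 135, 9, 9] [0.756 0.191]
blue [362.0, 240.5] 137 [356, 234, 13, 14] [ 0.42  -0.272]
blue [551.7, 252.3] 36 [547, 246, 11, 12] [ 0.384 -0.888]
blue [565.5, 294.5] 37 [560, 292, 12, 5] [ 0.25  -0.926]
turq [88.1, 91.2] 376 [70, 83, 35, 18] [0.935 0.693]
turq [455.5, 213.1] 150 [449, 207, 14, 13] [ 0.51  -0.577]
brown [619.4, 105.8] 40 [617, 102, 6, 9] [ 0.885 -1.172]
brown [211.2, 157.5] 62 [204, 151, 12, 12] [0.692 0.231]
brown [315.5, 232.2] 126 [310, 226, 12, 13] [ 0.445 -0.122]
[[0.501, -0.2229], [0.5275, -0.2291], [0.4805, -0.4333], [0.4543, -0.4265]] [ 0.4908 -0.3279] [0.209 0.027 0.21  0.027]
```

View pics/crop1.png

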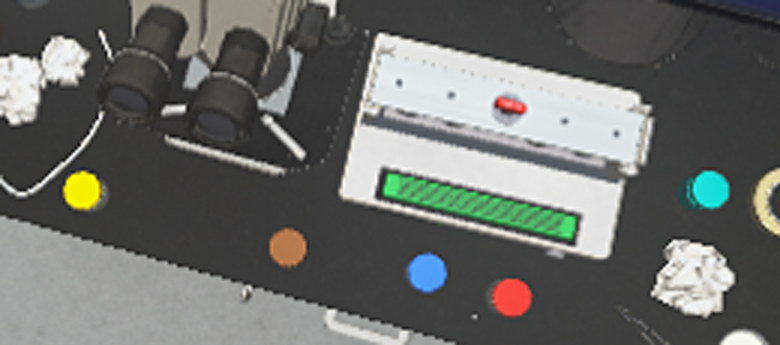

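The crop confirms the choice: yellow at (82,190), blue at (427,272) and red at (512,297). Brown at (288,247) and turquoise at (710,189) are the look-alikes. The cover is seated, with its red wing at (509,105) lying along its length. Next I fit the shaker pose from both cameras.

```bash
cat > fit.py <<'E'
from h import *
from scipy.optimize import least_squares
C={n:cam(n) for n in("scene","top")}
def corners(m):
    cnt=cv2.findContours(m.astype(np.uint8),0,2)[0][0]
    return cv2.boxPoints(cv2.minAreaRect(cnt)).mean(0)
def hull_mask_centroid(m):
    h=cv2.convexHull(max(cv2.findContours(m.astype(np.uint8),0,2)[0],key=len)); M=cv2.moments(h)
    return np.array([M["m10"],M["m01"]])/M["m00"], h[:,0]
def T(p,X):
    c,s=np.cos(p[2]),np.sin(p[2]); X=np.atleast_2d(X)
    return np.c_[p[0]+c*X[:,0]-s*X[:,1],p[1]+s*X[:,0]+c*X[:,1],X[:,2]]
bar=np.array([[-.083,-.105,.057],[-.083,.105,.057],[-.057,.105,.057],[-.057,-.105,.057]])
def quad(m):
    _,h=hull_mask_centroid(m); 
    return cv2.minEnclosingTriangle(h) if 0 else h
obs={}
for n,c in C.items():
    g=max(blobs(c,45,75),key=lambda b:b[1]); obs[n]=hull_mask_centroid(g[3]); 
    print(n,obs[n][0])
def res(p,cams=("top","scene")):
    r=[]
    for n in cams:
        c=C[n];q=proj(c,T(p,bar)).astype(np.float32)
        cen=cv2.moments(q.reshape(-1,1,2)); ce=np.array([cen["m10"],cen["m01"]])/cen["m00"]
        r+=list((ce-obs[n][0])*2)
        # extents of hull along rotating directions
        for a in np.linspace(0,np.pi,12,endpoint=False):
            d=np.array([np.cos(a),np.sin(a)])
            e1=q@d;e2=obs[n][1]@d
            r.append((e1.max()+e1.min()-e2.max()-e2.min())/2)
            r.append(0.5*(e1.max()-e1.min()-(e2.max()-e2.min())-1))
    return np.array(r)
for cams in(("top",),("scene",),("top","scene")):
    s=least_squares(res,[.56,-.344,-.226],args=(cams,),loss="soft_l1");print(cams,s.x.round(4),np.abs(s.fun).mean().round(2))
p=s.x
for n,c in C.items():
    print(n,"wing pred",proj(c,T(p,[[.03,0,.128]])).round(1),[b[0] for b in blobs(c,0,6)][:2], "yel/blue/red lids top z.056")
c=C["top"]
for nm,a,b in(("red",0,6),("yel",22,34),("blue",100,115)):
    for bl in blobs(c,a,b):
        if 110<bl[1]<150: print(nm,at_z(c,bl[0],.055).round(4))
for i,y in enumerate((-.097,-.047,.047,.097)): print(i+1,T(p,[[.03,y,.045]]).round(4))
print("cover",T(p,[[.03,0,.098]]).round(4))
E
python3 fit.py
```

```text
scene [359.29467542 189.04157549]
top [379.55788138 218.41294006]
('top',) [ 0.5585 -0.343  -0.226 ] 0.3
('scene',) [ 0.56   -0.3331 -0.226 ] 0.61
('top', 'scene') [ 0.5594 -0.342  -0.226 ] 0.68
scene wing pred [[337.3 160.1]] [[336.4, 159.4], [391.8, 188.2]] yel/blue/red lids top z.056
top wing pred [[389.3 184.9]] [[389.7, 185.0], [390.2, 248.8]] yel/blue/red lids top z.056
red [ 0.3939 -0.3615  0.055 ]
yel [0.505  0.1021 0.055 ]
blue [ 0.4196 -0.2716  0.055 ]
1 [[ 0.5669 -0.4433  0.045 ]]
2 [[ 0.5781 -0.3946  0.045 ]]
3 [[ 0.5992 -0.3029  0.045 ]]
4 [[ 0.6104 -0.2542  0.045 ]]
cover [[ 0.5887 -0.3487  0.098 ]]
```

Call:
send_rows(
  moves=[1,0.42,0,0,0,0.75,0,1,0.42,0,0,0,0.75,0,1,0.42,0,0,0,0.75,0,1,0.42,0,0,0,0.75,0,1,0.42,0,0,0,0.75,0,1,0.42,0,0,0,0.75,0,1,0.42,0,0,0,0.75,0,1,0.42,0,0,0,0.75,0],
  squeeze=40,
)

```text
time: 2.8
ee_pos: [0.439, -0.4114, 0.2313]
tcp_rot: [180.0, 0.0, 77.4]
wrist_force: [-0.4, -0.3, -0.4]
opening: 0.0426
grasp_force: 0.0
```

Call:
send_rows(
  moves=[1,0.42,-0.3,0,0,0,0,1,0.42,-0.3,0,0,0,0,1,0.42,-0.3,0,0,0,0,1,0.42,-0.3,0,0,0,0,1,0.42,-0.3,0,0,0,0,1,0.42,-0.3,0,0,0,0,0,0,0,0,0,0,0],
)

```text
time: 3.68
ee_pos: [0.5898, -0.3474, 0.1845]
tcp_rot: [-179.9, -0.0, 77.3]
wrist_force: [-0.4, 0.4, -0.5]
opening: 0.0426
grasp_force: 0.0
```

Call:
send_rows(
  moves=[-0.04,-0.06,-1,0,0,0,0,0,0,-1,0,0,-0.03,0,0,0,-0.66,0,0,0,0,0,0,0,0,0,0,1,0,0,0,0,0,0,1,0,0,0,0,0,0,1,0,0,0,0,0,0,1],
  squeeze=40,
)

```text
time: 4.55
ee_pos: [0.5876, -0.3505, 0.1208]
tcp_rot: [179.9, 0.0, 77.0]
wrist_force: [2.2, -0.5, 2.6]
opening: 0.0086
grasp_force: 43.6
```

Call:
send_rows(
  moves=[0,0,0,0,0,-0.95,1,0,0,0,0,0,-0.95,1,0,0,0,0,0,-0.95,1,0,0,0,0,0,-0.95,1,0,0,0,0,0,-0.95,1,0,0,0,0,0,-0.95,1,0,0,0,0,0,-0.95,1,0,0,0,0,0,-0.95,1],
)

```text
time: 5.55
ee_pos: [0.5878, -0.3502, 0.1209]
tcp_rot: [180.0, -0.1, 11.4]
wrist_force: [2.2, 0.1, 1.5]
opening: 0.009
grasp_force: 43.6
```

Call:
send_rows(
  moves=[0,0,0,0,0,-0.955,1,0,0,0,0,0,-0.955,1,0,0,0,0,0,-0.955,1,0,0,0,0,0,0,1],
)

```text
time: 6.05
ee_pos: [0.5878, -0.3502, 0.1208]
tcp_rot: [-180.0, -0.1, -12.9]
wrist_force: [2.7, 0.8, 3.4]
opening: 0.0086
grasp_force: 43.7
```

Call:
send_rows(
  moves=[0,0,0,0,0,0,0,0,0,0,0,0,0,0,0,0,0,0,0,0,0,0,0,1,0,0,0,0,0.04,0.03,1,0,0,0,-1,0,0,0,0,0,0.95,-1,0,0,0,0,0,0.95,-1,0,0,0,0,0,0.95,-1],
)

```text
time: 7.05
ee_pos: [0.588, -0.3496, 0.1696]
tcp_rot: [-180.0, 0.0, 11.8]
wrist_force: [1.5, 0.3, -0.2]
opening: 0.0852
grasp_force: 0.0
```

Call:
send_rows(
  moves=[0,0,0,0,0,0.95,-1,0,0,0,0,0,0.95,-1,0,0,0,0,0,0.95,-1,0,0,0,0,0,0.95,-1,0,0,0,0,0,0.95,-1,0,0,0,0,0,0.95,-1,0,0,0,0,0,0.95,-1,0,0,0,0,0,0.95,-1],
)

```text
time: 8.05
ee_pos: [0.588, -0.3496, 0.1696]
tcp_rot: [-180.0, 0.0, 77.1]
wrist_force: [1.2, 0.5, 0.1]
opening: 0.0856
grasp_force: 0.0
```

```bash
python3 - <<'E'
from h import *
print(bot.get_obs()["ee_pos"],bot.get_obs()["tcp_rot"])
c=cam("scene"); save(c,"pics/s1.png")
a=cv2.resize(c["color"][110:230,270:430],None,fx=4,fy=4,interpolation=cv2.INTER_CUBIC); cv2.imwrite("pics/s1c.png",a[:,:,::-1])
E
```

```text
[ 0.58797927 -0.34958524  0.16958376] [-1.79972688e+02  2.44305424e-03  7.71354628e+01]
```

View pics/s1c.png

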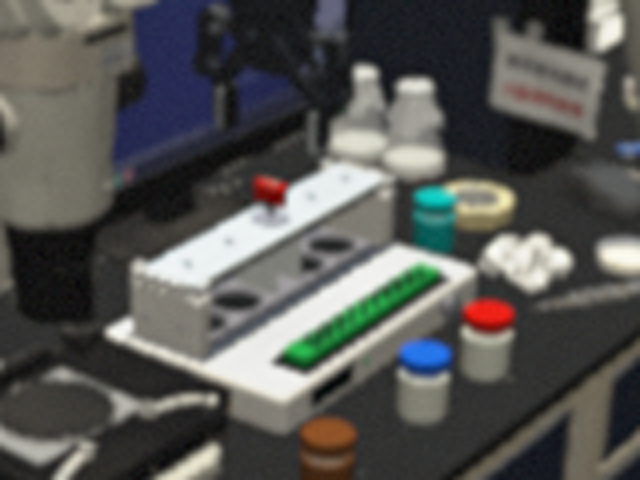

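The wing, at crop pixel (270,190), has risen on its stud and turned across the cover, so the cover is free. I descend and grip its long edges.

Call:
send_rows(
  moves=[0,0,-1,0,0,0,-1,0,0,-1,0,0,0,-1,0,0,-0.95,0,0,0,-1,0,0,0,0,0,0,1,0,0,0,0,0,0,1,0,0,0,0,0,0,1,0,0,0,0,0,0,1,0,0,0,0,0,0,1],
  squeeze=60,
)

```text
time: 9.1
ee_pos: [0.5886, -0.3498, 0.0975]
tcp_rot: [179.9, 0.0, 76.8]
wrist_force: [-0.8, -0.3, 5.2]
opening: 0.0521
grasp_force: 64.8
```

Call:
send_rows(
  moves=[0,0,0.4,0,0,0,1,0,0,0.6,0,0,0,1,0,0,1,0,0,0,1,0,0,1,0,0,0,1],
)

```text
time: 9.6
ee_pos: [0.5881, -0.3495, 0.1725]
tcp_rot: [180.0, 0.0, 76.8]
wrist_force: [1.0, -0.4, -2.9]
opening: 0.0519
grasp_force: 63.9
```

Call:
send_rows(
  moves=[-1,-0.1,0.25,0,0,0,1,-1,-0.1,0.25,0,0,0,1,-1,-0.1,0.25,0,0,0,1,-1,-0.1,0.25,0,0,0,1,-1,-0.1,0,0,0,0,1,-1,-0.1,0,0,0,0,1,-1,-0.1,0,0,0,0,1,-1,-0.1,0,0,0,0,1],
)

```text
time: 10.6
ee_pos: [0.3873, -0.3696, 0.197]
tcp_rot: [180.0, 0.0, 76.8]
wrist_force: [0.1, -0.8, -2.6]
opening: 0.0516
grasp_force: 64.0
```

Call:
send_rows(
  moves=[-1,0.5,0,0,0,0,1,0,1,0,0,0,0,1,0,1,0,0,0,0,1,0,1,0,0,0,0,1,0,1,0,0,0,0,1,0,1,0,0,0,0,1,0,1,0,0,0,0,1,0,1,0,0,0,0,1],
)

```text
time: 11.6
ee_pos: [0.3631, -0.1812, 0.1971]
tcp_rot: [179.9, 0.0, 76.8]
wrist_force: [0.6, -0.3, -2.7]
opening: 0.052
grasp_force: 64.0
```

Call:
send_rows(
  moves=[0,1,0,0,0,0,1,0,1,0,0,0,0,1,0,1,0,0,0,0,1,0,1,0,0,0,0,1,0,1,0,0,0,0,1,0,1,0,0,0,0,1,0,1,0,0,0,0,1,0,1,0,0,0,0,1],
)

```text
time: 12.6
ee_pos: [0.3631, 0.0188, 0.1972]
tcp_rot: [179.9, -0.0, 76.8]
wrist_force: [1.2, 0.2, -2.7]
opening: 0.0521
grasp_force: 64.0
```

Call:
send_rows(
  moves=[0,1,0,0,0,0,1,0,1,0,0,0,0,1,0,1,0,0,0,0,1,0,1,0,0,0,0,1,0,1,0,0,0,0,1,0,1,0,0,0,0,1,0,1,0,0,0,0,1,0,1,0,0,0,0,1],
)

```text
time: 13.6
ee_pos: [0.3631, 0.2189, 0.1971]
tcp_rot: [180.0, -0.0, 76.8]
wrist_force: [0.5, -0.5, -3.1]
opening: 0.052
grasp_force: 64.0
```

Call:
send_rows(
  moves=[1,0.5,0,0,0,0,1,1,0.5,0,0,0,0,1,1,0.5,0,0,0,0,1,1,0.5,0,0,0,0,1,1,0.5,0,0,0,0,1,1,0.5,0,0,0,0,1,1,0.5,0,0,0,0,1,1,0.5,0,0,0,0,1],
)

```text
time: 14.6
ee_pos: [0.564, 0.3184, 0.1969]
tcp_rot: [180.0, -0.0, 76.8]
wrist_force: [-0.4, -0.1, -2.5]
opening: 0.0526
grasp_force: 64.1
```

Call:
send_rows(
  moves=[0.8,0.5,-1,0,0,-0.12,1,0.8,0.5,-1,0,0,-0.12,1,0,0,0,0,0,0,1],
)

```text
time: 14.98
ee_pos: [0.603, 0.343, 0.1433]
tcp_rot: [-179.8, 0.2, 74.8]
wrist_force: [-1.2, 0.6, -2.4]
opening: 0.0525
grasp_force: 64.2
```

Call:
send_rows(
  moves=[0,0,-1,0,0,0,1,0,0,-1,0,0,0,1,0,0,-1,0,0,0,1,0,0,-1,0,0,0,1,0,0,-0.9,0,0,0,1,0,0,-0.7,0,0,0,1,0,0,-0.25,0,0,0,1],
)

```text
time: 15.85
ee_pos: [0.6028, 0.3428, 0.0017]
tcp_rot: [180.0, -0.0, 74.8]
wrist_force: [-12.8, -6.7, 31.0]
opening: 0.0523
grasp_force: 67.9
```

Call:
send_rows(
  moves=[0,0,0,0,0,0,-1,0,0,0,0,0,0,-1,0,0,0.4,0,0,0,-1,0,0,1,0,0,0,-1,0,0,1,0,0,0,-1,0,0,1,0,0,0,-1,-0.5,0,1,0,0,0,-1,-1,0,1,0,0,0,-1],
)

```text
time: 16.85
ee_pos: [0.5658, 0.3429, 0.1363]
tcp_rot: [180.0, -0.0, 74.7]
wrist_force: [-0.1, -0.5, -0.1]
opening: 0.0853
grasp_force: 0.0
```

Call:
send_rows(
  moves=[-1,0,0.5,0,0,0,-1,-1,0,0.5,0,0,0,-1,-1,0,0,0,0,0,-1,-1,0,0,0,0,0,-1,-1,-0.5,0,0,0,0,-1,-1,-1,0,0,0,0,-1,0,-1,0,0,0,0,-1,0,-1,0,0,0,0,-1],
)

```text
time: 17.85
ee_pos: [0.4154, 0.2549, 0.1611]
tcp_rot: [179.9, -0.1, 74.8]
wrist_force: [0.4, -0.0, 0.4]
opening: 0.0852
grasp_force: 0.0
```

```bash
cat > fit2.py <<'E'
from h import *
c=cam("top"); save(c,"pics/t2.png")
for nm,a,b in(("red",0,6),("yel",22,34),("blue",100,115)):
    for bl in blobs(c,a,b):
        if 20<bl[1]<170 and 180<bl[0][0]<480 and bl[0][1]>130: print(nm,bl[0],bl[1],at_z(c,bl[0],.055).round(4))
E
python3 fit2.py; python3 -c "
from h import *
print(bot.get_obs()['ee_pos'])"
```

```text
red [390.2, 248.8] 139 [ 0.3939 -0.3615  0.055 ]
yel [247.0, 213.1] 133 [0.505  0.1021 0.055 ]
blue [224.0, 139.1] 58 [0.7541 0.1891 0.055 ]
blue [362.0, 240.5] 138 [ 0.4196 -0.2716  0.055 ]
[0.41541885 0.25283422 0.16125303]
```

View pics/t2.png

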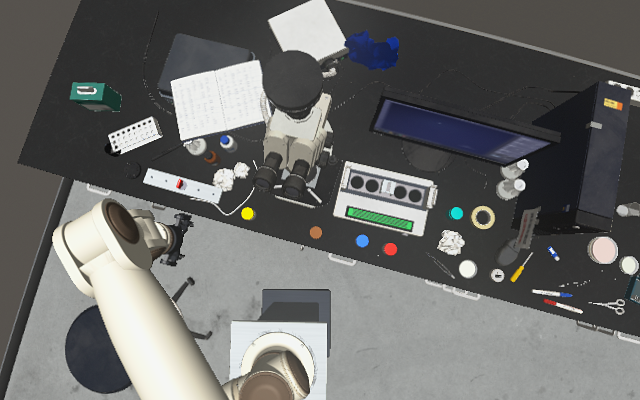

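Call:
send_rows(
  moves=[0.6,-1,-0.2,0,0,0.25,-1,0.6,-1,-0.2,0,0,0,-1,0.6,-1,-0.2,0,0,0,-1,0.6,-1,-0.2,0,0,0,-1,0.6,-1,-0.2,0,0,0,-1,0.6,-1,-0.2,0,0,0,-1,0,0,0,0,0,0,-1,0,0,0,0,0,0,-1],
)

```text
time: 18.9
ee_pos: [0.5056, 0.1059, 0.1304]
tcp_rot: [180.0, -0.0, 76.9]
wrist_force: [-0.9, 0.6, -0.0]
opening: 0.0853
grasp_force: 0.0
```

```bash
python3 - <<'E'
from h import *
c=cam("top")
g=cv2.cvtColor(c["color"],cv2.COLOR_RGB2GRAY)
g4=cv2.resize(g[170:212,338:432],None,fx=6,fy=6,interpolation=cv2.INTER_CUBIC)
cs=cv2.HoughCircles(g4,cv2.HOUGH_GRADIENT,1,50,param1=100,param2=14,minRadius=28,maxRadius=50)
for x,y,r in sorted(cs[0].tolist()):
    px=[(x+.5)/6-.5+338,(y+.5)/6-.5+170]; print(np.round(px,1),round(r/6,1),at_z(c,px,.051).round(4))
p=[.559,-.343,-.226]
R=lambda X:np.array([p[0]+np.cos(p[2])*X[0]-np.sin(p[2])*X[1],p[1]+np.sin(p[2])*X[0]+np.cos(p[2])*X[1],.051])
for y in(-.097,-.047,.047,.097): print(R([.03,y]).round(4),proj(c,R([.03,y])).round(1))
E
```

```text
[354.8 201.3] 7.3 [ 0.5464 -0.2494  0.051 ]
[356.5 181.8] 6.4 [ 0.6109 -0.2551  0.051 ]
[371.7 185. ] 6.7 [ 0.6006 -0.3047  0.051 ]
[376.7 178. ] 5.4 [ 0.624  -0.3214  0.051 ]
[386.3 186.8] 8.2 [ 0.5948 -0.3526  0.051 ]
[399.7 191.7] 6.6 [ 0.5791 -0.3959  0.051 ]
[414.7 195.3] 6.7 [ 0.5673 -0.4447  0.051 ]
[ 0.5665 -0.4443  0.051 ] [[414.5 195.6]]
[ 0.5777 -0.3955  0.051 ] [[399.5 192.1]]
[ 0.5988 -0.3039  0.051 ] [[371.4 185.6]]
[ 0.61   -0.2552  0.051 ] [[356.5 182.1]]
```

Call:
send_rows(
  moves=[-0.02,-0.16,-0.8,0,0,0,-1,0,0,-1,0,0,0,-1,0,0,-1,0,0,0,-1,0,0,-1,0,0,0,-1,0,0,-1,0,0,0,-1,0,0,0,0,0,0,1,0,0,0,0,0,0,1,0,0,0,0,0,0,1],
  squeeze=35,
)

```text
time: 19.95
ee_pos: [0.5057, 0.1019, 0.0113]
tcp_rot: [179.9, -0.1, 76.9]
wrist_force: [-1.5, 1.4, 3.2]
opening: 0.0391
grasp_force: 34.6
```

Call:
send_rows(
  moves=[0,0,0,0,0,0,1,0,0,0.4,0,0,0,1,0,0,1,0,0,0,1,0,0,1,0,0,0,1],
)

```text
time: 20.45
ee_pos: [0.5052, 0.1014, 0.071]
tcp_rot: [180.0, 0.0, 76.9]
wrist_force: [0.4, -0.3, -0.5]
opening: 0.039
grasp_force: 35.3
```

Call:
send_rows(
  moves=[-1,0,1,0,0,0,1,-1,0,1,0,0,0,1,-1,0,1,0,0,0,1,-1,0,1,0,0,0,1,-1,0,1,0,0,0,1,-1,0,1,0,0,0,1,0,-1,0,0,0,0,1,0,-1,0,0,0,0,1],
)

```text
time: 21.45
ee_pos: [0.355, 0.051, 0.221]
tcp_rot: [179.9, -0.0, 77.0]
wrist_force: [0.6, -0.8, -0.6]
opening: 0.0392
grasp_force: 35.4
```

Call:
send_rows(
  moves=[0,-1,0,0,0,0,1,0,-1,0,0,0,0,1,0,-1,0,0,0,0,1,0,-1,0,0,0,0,1,0,-1,0,0,0,0,1,0,-1,0,0,0,0,1,0,-1,0,0,0,0,1,0,-1,0,0,0,0,1],
)

```text
time: 22.45
ee_pos: [0.3549, -0.1495, 0.2205]
tcp_rot: [180.0, 0.0, 76.9]
wrist_force: [-0.1, 0.3, -1.1]
opening: 0.0389
grasp_force: 35.4
```

Call:
send_rows(
  moves=[0,-1,0,0,0,0,1,0,-1,0,0,0,0,1,0,-1,0,0,0,0,1,0,-1,0,0,0,0,1,0,-1,0,0,0,0,1,0,-1,0,0,0,0,1,1,-0.2,0,0,0,0,1,1,0,0,0,0,0,1],
)

```text
time: 23.45
ee_pos: [0.4054, -0.3043, 0.2204]
tcp_rot: [180.0, 0.0, 76.8]
wrist_force: [-0.1, -0.9, -1.1]
opening: 0.0393
grasp_force: 35.4
```

Call:
send_rows(
  moves=[1,0,0,0,0,0,1,1,0,0,0,0,0,1,1,0,0,0,0,0,1,1,0,0,0,0,0,1,1,0,0,0,0,0,1,1,0,0,0,0,0,1,1,0,0,0,0,0,1,0.7,0,0,0,0,0,1],
)

```text
time: 24.45
ee_pos: [0.5985, -0.3035, 0.22]
tcp_rot: [180.0, 0.0, 76.9]
wrist_force: [-0.3, 0.0, -0.4]
opening: 0.0392
grasp_force: 35.4
```

Call:
send_rows(
  moves=[0,0,-1,0,0,0,1,0,0,-1,0,0,0,1,0,0,0,0,0,0,1],
)

```text
time: 24.82
ee_pos: [0.5968, -0.3032, 0.1681]
tcp_rot: [-179.8, -0.0, 76.9]
wrist_force: [-0.4, -0.2, -0.9]
opening: 0.039
grasp_force: 35.6
```

Call:
send_rows(
  moves=[0.1,-0.03,-1,0,0,0,1,0,0,-1,0,0,0,1,0,0,-1,0,0,0,1,0,0,-0.8,0,0,0,1,0,0,0,0,0,0,1,0,0,0,0,0,0,1],
)

```text
time: 25.58
ee_pos: [0.6008, -0.3047, 0.0768]
tcp_rot: [179.9, 0.0, 76.9]
wrist_force: [-0.1, -0.1, -0.3]
opening: 0.039
grasp_force: 35.6
```

```bash
python3 - <<'E'
from h import *
for i in range(3):
    o=bot.get_obs(); print(o["ee_pos"],o["wrist_force"]); c=cam("scene")
a=cv2.resize(c["color"][130:230,270:430],None,fx=5,fy=5,interpolation=cv2.INTER_CUBIC); cv2.imwrite("pics/s3c.png",a[:,:,::-1])
E
```

```text
[ 0.60075888 -0.30465188  0.07680588] [-0.1033066  -0.05534959 -0.25590669]
[ 0.60084822 -0.30469118  0.07683313] [-0.03180782 -0.2016428   0.33886108]
[ 0.60082774 -0.30464428  0.07663292] [ 0.05241905 -0.25906438 -0.98588207]
```

View pics/s3c.png

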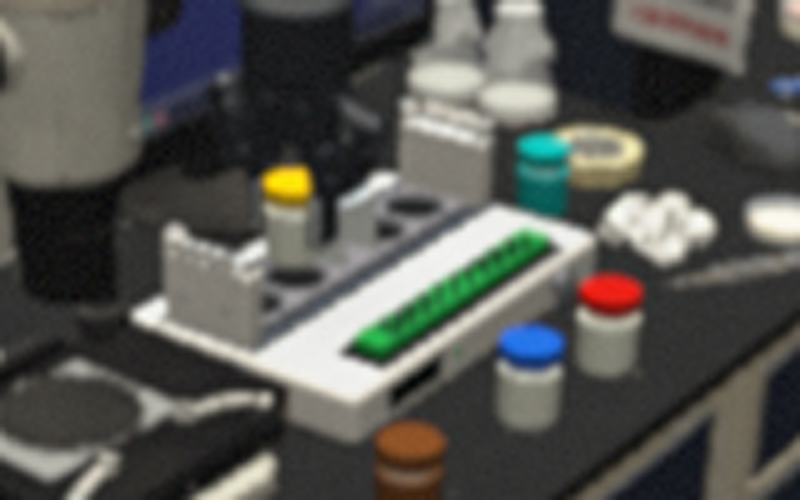

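The pot hangs just above nest 3 (crop pixel (290,275) below it) and lines up. I lower it.

Call:
send_rows(
  moves=[-0.03,0.01,-0.3,0,0,0,1,0,0,-0.25,0,0,0,1,0,0,-0.2,0,0,0,1,0,0,0,0,0,0,1],
)

```text
time: 26.22
ee_pos: [0.5992, -0.3039, 0.0556]
tcp_rot: [-180.0, -0.0, 76.9]
wrist_force: [-0.4, -0.1, -0.5]
opening: 0.039
grasp_force: 35.4
```

Call:
send_rows(
  moves=[0,0,-0.05,0,0,0,1,0,0,0,0,0,0,-1,0,0,0,0,0,0,-1,0,0,1,0,0,0,-1,0,0,1,0,0,0,-1,0,0,1,0,0,0,1,0,0,0,0,0,0,1,0,0,0,0,0,0,1],
)

```text
time: 27.22
ee_pos: [0.5992, -0.3039, 0.1288]
tcp_rot: [-180.0, -0.0, 76.9]
wrist_force: [0.1, 0.1, -0.3]
opening: 0.032
grasp_force: 0.0
```

Call:
send_rows(
  moves=[0,0,0,0,0,0,1,0,0,0,0,0,0,1,0,0,0,0,0,0,1],
)

```text
time: 27.6
ee_pos: [0.5993, -0.304, 0.1294]
tcp_rot: [-180.0, -0.0, 76.9]
wrist_force: [-0.2, 0.6, -0.3]
opening: 0.0001
grasp_force: 0.0
```

Now press to about 0.0955 (−0.034), gently at first.

Call:
send_rows(
  moves=[0,0,-0.8,0,0,0,1,0,0,-0.3,0,0,0,1,0,0,-0.15,0,0,0,1,0,0,-0.1,0,0,0,1,0,0,-0.05,0,0,0,1,0,0,0,0,0,0,1],
)

```text
time: 28.35
ee_pos: [0.5996, -0.3041, 0.0961]
tcp_rot: [179.9, 0.0, 76.9]
wrist_force: [-1.9, 0.8, 4.6]
opening: 0.0001
grasp_force: 2.5
```

Call:
send_rows(
  moves=[0,0,-0.06,0,0,0,1,0,0,-0.04,0,0,0,1,0,0,0,0,0,0,1],
)

```text
time: 28.72
ee_pos: [0.5999, -0.3043, 0.0952]
tcp_rot: [179.8, 0.0, 76.9]
wrist_force: [-4.2, 2.1, 14.2]
opening: -0.0002
grasp_force: 7.0
```

Call:
send_rows(
  moves=[0,0,1,0,0,0,1,0,0,1,0,0,0,-1,-1,0.2,1,0,0,0,-1,-1,0.2,0,0,0,0,-1,-1,0.2,0,0,0,0,-1,-1,0.2,0,0,0,0,-1,-1,0.2,0,0,0,0,-1,-1,0.15,0,0,0,0,-1],
)

```text
time: 29.72
ee_pos: [0.4487, -0.2751, 0.1676]
tcp_rot: [180.0, 0.0, 76.9]
wrist_force: [-0.7, 0.3, 0.4]
opening: 0.0853
grasp_force: 0.0
```

Call:
send_rows(
  moves=[-1,0.15,0,0,0,0,-1,-0.2,0,0,0,0,0,-1,0,0,0,0,0,0,-1],
)

```text
time: 30.1
ee_pos: [0.4198, -0.2718, 0.1677]
tcp_rot: [179.9, 0.0, 76.9]
wrist_force: [1.1, 0.5, -0.1]
opening: 0.0857
grasp_force: 0.0
```

```bash
cat > pots.py <<'E'
from h import *
print(bot.get_obs()["ee_pos"])
for n in("scene","top"):
  c=cam(n)
  for nm,a,b in(("red",0,6),("yel",22,34),("blue",100,115)):
    for bl in blobs(c,a,b):
        if 20<bl[1]<260 and 180<bl[0][0]<480 and bl[0][1]>130: print(n,nm,bl[0],bl[1],at_z(c,bl[0],.055).round(4))
E
python3 pots.py
```

```text
[ 0.41979708 -0.27178581  0.16767501]
scene red [391.8, 188.1] 98 [ 0.3949 -0.3628  0.055 ]
scene red [211.0, 302.8] 93 [0.5975 0.3522 0.055 ]
scene yel [439.8, 158.0] 42 [ 0.299  -0.6916  0.055 ]
scene yel [328.4, 174.4] 88 [ 0.6325 -0.3736  0.055 ]
scene blue [207.3, 169.9] 55 [ 1.0547 -0.2262  0.055 ]
scene blue [376.2, 198.6] 94 [ 0.419 -0.27   0.055]
scene blue [204.1, 238.0] 101 [0.7775 0.1459 0.055 ]
top yel [372.9, 183.5] 133 [ 0.605  -0.3083  0.055 ]
top blue [224.0, 139.1] 57 [0.7541 0.1891 0.055 ]
```

Call:
send_rows(
  moves=[0,0,-0.3,0,0,0,-0.4,0,0,-1,0,0,0,-0.4,0,0,-1,0,0,0,-0.4,0,0,-1,0,0,0,-0.4,0,0,-1,0,0,0,-0.4,0,0,-1,0,0,0,-0.4,0,0,-1,0,0,0,-0.4,0,0,0,0,0,0,1],
  squeeze=35,
)

```text
time: 31.2
ee_pos: [0.4182, -0.2706, 0.0075]
tcp_rot: [-179.8, -0.1, 76.9]
wrist_force: [1.3, -0.8, 0.3]
opening: 0.0427
grasp_force: 0.8
```

Call:
send_rows(
  moves=[0,0,0,0,0,0,1,0,0,0,0,0,0,1,0,0,0.4,0,0,0,1,0,0,1,0,0,0,1,0,0,1,0,0,0,1,0,0,1,0,0,0,1,0,0,1,0,0,0,1,0,0,1,0,0,0,1],
)

```text
time: 32.2
ee_pos: [0.4195, -0.2716, 0.1469]
tcp_rot: [179.9, 0.0, 76.9]
wrist_force: [-0.1, 0.6, -1.3]
opening: 0.039
grasp_force: 35.3
```

Call:
send_rows(
  moves=[0.91,-0.71,0.5,0,0,0,1,0.91,-0.71,0.5,0,0,0,1,0.91,-0.71,0.5,0,0,0,1,0.91,-0.71,0,0,0,0,1,0.91,-0.71,0,0,0,0,1,0.91,-0.71,0,0,0,0,1,0.91,-0.71,0,0,0,0,1,0,0,-0.5,0,0,0,1],
)

```text
time: 33.2
ee_pos: [0.5799, -0.3968, 0.17]
tcp_rot: [179.9, 0.0, 76.9]
wrist_force: [0.1, -0.2, -0.8]
opening: 0.0389
grasp_force: 35.6
```

Call:
send_rows(
  moves=[0,0,-1,0,0,0,1,0,0,-1,0,0,0,1,0,0,-1,0,0,0,1,0,0,-0.8,0,0,0,1,0,0,0,0,0,0,1,0,0,0,0,0,0,1],
)

```text
time: 33.95
ee_pos: [0.5786, -0.3957, 0.0762]
tcp_rot: [179.9, 0.0, 76.9]
wrist_force: [0.5, 1.4, -0.3]
opening: 0.0384
grasp_force: 35.6
```

Call:
send_rows(
  moves=[0,0,-0.3,0,0,0,1,0,0,-0.3,0,0,0,1,0,0,-0.26,0,0,0,1,0,0,0,0,0,0,1,0,0,0,0,0,0,1],
)

```text
time: 34.58
ee_pos: [0.5786, -0.3957, 0.0531]
tcp_rot: [-180.0, -0.0, 76.9]
wrist_force: [0.0, -0.1, -0.7]
opening: 0.0386
grasp_force: 35.8
```

Call:
send_rows(
  moves=[0,0,-0.04,0,0,0,1,0,0,0,0,0,0,-1,0,0,0,0,0,0,-1,0,0,1,0,0,0,-1,0,0,1,0,0,0,-1,0,0,1,0,0,0,1,0,0,0,0,0,0,1,0,0,0,0,0,0,1],
)

```text
time: 35.58
ee_pos: [0.5785, -0.3957, 0.1264]
tcp_rot: [-180.0, -0.0, 76.9]
wrist_force: [0.7, -0.4, -0.3]
opening: 0.0324
grasp_force: 0.0
```

Call:
send_rows(
  moves=[0,0,0,0,0,0,1,0,0,0,0,0,0,1,0,0,0,0,0,0,1,0,0,-0.7,0,0,0,1],
)

```text
time: 36.08
ee_pos: [0.5793, -0.3962, 0.1105]
tcp_rot: [179.9, 0.1, 76.9]
wrist_force: [-0.5, -0.3, -0.9]
opening: 0.0001
grasp_force: 0.0
```

Call:
send_rows(
  moves=[0,0,-0.2,0,0,0,1,0,0,-0.15,0,0,0,1,0,0,-0.15,0,0,0,1,0,0,-0.1,0,0,0,1,0,0,0,0,0,0,1],
)

```text
time: 36.7
ee_pos: [0.5787, -0.3958, 0.0956]
tcp_rot: [180.0, 0.0, 76.9]
wrist_force: [-0.7, 0.0, 4.6]
opening: -0.0002
grasp_force: 2.0
```

Call:
send_rows(
  moves=[0,0,-0.06,0,0,0,1,0,0,-0.02,0,0,0,1,0,0,0,0,0,0,1],
)

```text
time: 37.08
ee_pos: [0.579, -0.396, 0.0952]
tcp_rot: [179.9, 0.1, 76.9]
wrist_force: [-2.9, 2.4, 12.6]
opening: -0.0001
grasp_force: 6.3
```

Call:
send_rows(
  moves=[0,0,1,0,0,0,1,0,0,1,0,0,0,-0.4,-0.5,0.1,1,0,0,0,-0.4,-1,0.2,0,0,0,0,-0.4,-1,0.2,0,0,0,0,-0.4,-1,0.2,0,0,0,0,-0.4,-1,0.2,0,0,0,0,-0.4,-1,0.2,0,0,0,0,-0.4],
)

```text
time: 38.08
ee_pos: [0.4404, -0.3681, 0.1677]
tcp_rot: [180.0, 0.0, 76.9]
wrist_force: [-0.2, -0.3, -0.1]
opening: 0.0597
grasp_force: 0.0
```

Call:
send_rows(
  moves=[-1,0.2,0,0,0,0,-0.4,-0.9,0.1,0,0,0,0,-0.4,0,0,0,0,0,0,-0.4],
)

```text
time: 38.45
ee_pos: [0.3929, -0.3609, 0.1683]
tcp_rot: [180.0, 0.0, 76.9]
wrist_force: [-0.4, -1.2, -0.5]
opening: 0.06
grasp_force: 0.0
```

```bash
python3 pots.py
```

```text
[ 0.39288882 -0.36087916  0.16827014]
scene red [391.8, 188.2] 97 [ 0.3947 -0.3621  0.055 ]
scene red [211.0, 302.8] 93 [0.5975 0.3522 0.055 ]
scene yel [439.7, 158.0] 43 [ 0.2994 -0.6915  0.055 ]
scene yel [328.3, 174.3] 87 [ 0.6331 -0.3742  0.055 ]
scene blue [345.0, 164.0] 61 [ 0.613  -0.4837  0.055 ]
scene blue [207.3, 169.9] 54 [ 1.0547 -0.2262  0.055 ]
scene blue [204.1, 238.0] 103 [0.7775 0.1459 0.055 ]
top red [388.7, 248.6] 101 [ 0.3945 -0.3567  0.055 ]
top yel [372.9, 183.5] 133 [ 0.605  -0.3083  0.055 ]
top blue [224.0, 139.1] 59 [0.7541 0.1891 0.055 ]
top blue [402.2, 190.0] 136 [ 0.5841 -0.4035  0.055 ]
```

Call:
send_rows(
  moves=[0.03,-0.02,-0.3,0,0,0,-0.4,0,0,-1,0,0,0,-0.4,0,0,-1,0,0,0,-0.4,0,0,-1,0,0,0,-0.4,0,0,-1,0,0,0,-0.4,0,0,-1,0,0,0,-0.4,0,0,-1,0,0,0,-0.4,0,0,0,0,0,0,1],
  squeeze=35,
)

```text
time: 39.55
ee_pos: [0.3937, -0.3601, 0.0078]
tcp_rot: [-179.8, -0.1, 77.0]
wrist_force: [-0.1, 0.1, 0.4]
opening: 0.0428
grasp_force: 0.0
```

Call:
send_rows(
  moves=[0,0,0,0,0,0,1,0,0,0,0,0,0,1,0,0,0.4,0,0,0,1,0,0,1,0,0,0,1,0,0,1,0,0,0,1,0,0,1,0,0,0,1,0,0,1,0,0,0,1,0,0,1,0,0,0,1],
)

```text
time: 40.55
ee_pos: [0.3945, -0.3614, 0.1475]
tcp_rot: [179.9, 0.0, 76.9]
wrist_force: [0.1, 0.5, -0.9]
opening: 0.0388
grasp_force: 35.3
```

Call:
send_rows(
  moves=[0.985,-0.475,0.5,0,0,0,1,0.985,-0.475,0.5,0,0,0,1,0.985,-0.475,0.5,0,0,0,1,0.985,-0.475,0,0,0,0,1,0.985,-0.475,0,0,0,0,1,0.985,-0.475,0,0,0,0,1,0.985,-0.475,0,0,0,0,1,0,0,-0.5,0,0,0,1],
)

```text
time: 41.55
ee_pos: [0.5682, -0.445, 0.1705]
tcp_rot: [179.9, 0.0, 77.0]
wrist_force: [0.4, 0.7, -2.2]
opening: 0.0386
grasp_force: 35.6
```

Call:
send_rows(
  moves=[0,0,-0.8,0,0,0,1,0,0,0,0,0,0,1,0,0,0,0,0,0,1],
)

```text
time: 41.92
ee_pos: [0.5663, -0.4443, 0.1515]
tcp_rot: [180.0, 0.0, 76.9]
wrist_force: [-0.3, 0.6, -0.4]
opening: 0.0387
grasp_force: 35.6
```

Call:
send_rows(
  moves=[0.02,0,-1,0,0,0,1,0,0,-1,0,0,0,1,0,0,-1,0,0,0,1,0,0,0,0,0,0,1,0,0,0,0,0,0,1],
)

```text
time: 42.55
ee_pos: [0.5676, -0.4447, 0.0773]
tcp_rot: [179.9, 0.1, 76.9]
wrist_force: [0.2, -0.1, -0.9]
opening: 0.0391
grasp_force: 35.6
```

Call:
send_rows(
  moves=[-0.02,0,-0.3,0,0,0,1,0,0,-0.3,0,0,0,1,0,0,-0.3,0,0,0,1,0,0,0,0,0,0,1,0,0,0,0,0,0,1],
)

```text
time: 43.18
ee_pos: [0.5667, -0.4443, 0.0525]
tcp_rot: [-180.0, -0.0, 76.9]
wrist_force: [0.9, 0.2, -1.3]
opening: 0.039
grasp_force: 36.1
```

Call:
send_rows(
  moves=[0,0,-0.03,0,0,0,1,0,0,0,0,0,0,-1,0,0,0,0,0,0,-1,0,0,1,0,0,0,-1,0,0,1,0,0,0,-1,0,0,1,0,0,0,1,0,0,0,0,0,0,1,0,0,0,0,0,0,1],
)

```text
time: 44.18
ee_pos: [0.5666, -0.4443, 0.126]
tcp_rot: [-180.0, -0.0, 76.9]
wrist_force: [-0.6, -0.5, -0.6]
opening: 0.0322
grasp_force: 0.0
```

Call:
send_rows(
  moves=[0,0,0,0,0,0,1,0,0,0,0,0,0,1,0,0,0,0,0,0,1,0,0,-0.7,0,0,0,1,0,0,-0.2,0,0,0,1,0,0,-0.15,0,0,0,1,0,0,-0.15,0,0,0,1,0,0,-0.1,0,0,0,1],
)

```text
time: 45.18
ee_pos: [0.5669, -0.4444, 0.0956]
tcp_rot: [179.9, 0.0, 76.9]
wrist_force: [-1.2, 0.9, 5.9]
opening: -0.0003
grasp_force: 3.1
```

Call:
send_rows(
  moves=[0,0,-0.04,0,0,0,1,0,0,0,0,0,0,1],
)

```text
time: 45.42
ee_pos: [0.5669, -0.4445, 0.0952]
tcp_rot: [179.9, 0.0, 76.9]
wrist_force: [-2.2, 2.7, 7.7]
opening: -0.0004
grasp_force: 3.9
```

Call:
send_rows(
  moves=[0,0,-0.05,0,0,0,1,0,0,0,0,0,0,1],
)

```text
time: 45.68
ee_pos: [0.5671, -0.4446, 0.0952]
tcp_rot: [179.8, 0.1, 76.9]
wrist_force: [-3.8, 3.3, 13.5]
opening: -0.0001
grasp_force: 6.7
```

Call:
send_rows(
  moves=[0,0,1,0,0,0,1,0,0,1,0,0,0,1,-0.5,0,1,0,0,0,1,-1,0,1,0,0,0,-1,-1,0,0,0,0,0,-1,-1,0.5,0,0,0,0,-1,-1,1,0,0,0,0,-1,-1,1,0,0,0,0,-1],
)

```text
time: 46.68
ee_pos: [0.4284, -0.3814, 0.1924]
tcp_rot: [180.0, 0.0, 76.9]
wrist_force: [1.0, -0.0, 1.1]
opening: 0.0851
grasp_force: 0.0
```

Call:
send_rows(
  moves=[-1,1,0,0,0,0,-1,-1,1,0,0,0,0,-1,-1,1,0,0,0,0,-1,0,1,0,0,0,0,-1,0,1,0,0,0,0,-1,0,1,0,0,0,0,-1,0,1,0,0,0,0,-1,0,1,0,0,0,0,-1],
)

```text
time: 47.68
ee_pos: [0.3543, -0.1812, 0.1926]
tcp_rot: [179.9, 0.0, 76.9]
wrist_force: [0.9, 0.3, 0.5]
opening: 0.0854
grasp_force: 0.0
```

```bash
cat > look.py <<'E'
from h import *
print(bot.get_obs()["ee_pos"])
C={n:cam(n) for n in("scene","top")}
c=C["top"]
for nm,a,b in(("red",0,6),("yel",22,34),("blue",100,115)):
    for bl in blobs(c,a,b):
        if 20<bl[1]<260 and 150<bl[0][0]<480 and bl[0][1]>130: print(nm,bl[0],bl[1],at_z(c,bl[0],.095).round(4))
# cover: white-blue bright region on bench
g=cv2.cvtColor(c["color"],cv2.COLOR_RGB2HSV)
m=cv2.inRange(g,(0,0,130),(180,60,255)); m[:,:130]=0;m[:,240:]=0;m[:150]=0;m[215:]=0
m=cv2.morphologyEx(m,cv2.MORPH_CLOSE,np.ones((5,5)))
for t in cv2.findContours(m,0,2)[0]:
    if cv2.contourArea(t)>300:
        P=np.array([at_z(c,p,.012)[:2] for p in cv2.boxPoints(cv2.minAreaRect(t))]); print("cover",P.mean(0).round(4),P.round(3).tolist())
a=cv2.resize(c["color"][150:215,140:440],None,fx=2.6,fy=2.6,interpolation=cv2.INTER_CUBIC)
b=cv2.resize(C["scene"]["color"][125:225,270:426],None,fx=5,fy=3.5,interpolation=cv2.INTER_CUBIC)
cv2.imwrite("pics/l4.png",np.vstack([a,b])[:,:,::-1])
E
python3 look.py
```

```text
[ 0.35426828 -0.181172    0.19258994]
red [179.1, 183.6] 33 [0.595  0.3177 0.095 ]
red [418.0, 194.0] 137 [ 0.5656 -0.4445  0.095 ]
yel [372.9, 183.5] 133 [ 0.5982 -0.303   0.095 ]
blue [224.1, 139.1] 58 [0.7423 0.177  0.095 ]
blue [402.2, 190.0] 135 [ 0.578 -0.395  0.095]
cover [0.534  0.4112] [[0.565, 0.526], [0.566, 0.301], [0.504, 0.298], [0.502, 0.521]]
cover [0.5945 0.3115] [[0.685, 0.487], [0.685, 0.145], [0.505, 0.139], [0.502, 0.474]]
```

View pics/l4.png

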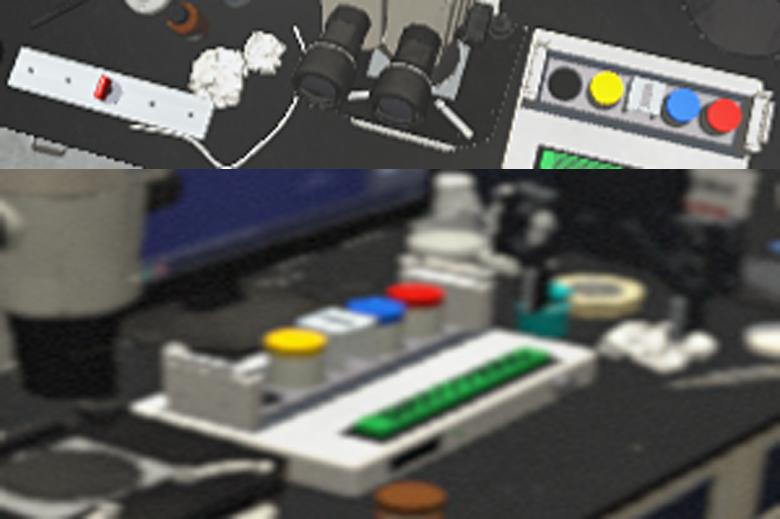

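```bash
python3 - <<'E'
from h import *
for n in("top","scene"):
    c=cam(n)
    for bl in blobs(c,0,6):
        p=at_z(c,bl[0],.036)
        if 150<bl[0][0]<240: print(n,bl[0],p.round(4),"cover unmoved wing pred",proj(c,[[.603,.343,.038]]).round(1))
    if n=="top":
        g=cv2.cvtColor(c["color"],cv2.COLOR_RGB2GRAY)
        m=(g>120).astype(np.uint8); pts=[]
        # edges of the cover along its length, sampled in bench coords at z=.012
        ax=np.array([np.cos(-.26),np.sin(-.26)]);ay=np.array([-ax[1],ax[0]])
        for s in np.arange(-.09,.131,.01):
            if abs(s)<.025: continue
            us=np.arange(-.05,.0501,.001)
            q=proj(c,[np.r_[np.array([.603,.343])+ay*s+ax*u,.012] for u in us]).astype(np.float32)
            v=cv2.remap(g,q[:,:1],q[:,1:],cv2.INTER_LINEAR)[:,0].astype(float)
            mid=(us>-.015)&(us<.015); th=v[mid].mean()*.5+20
            k=np.where(v>th)[0]
            i0=i1=50
            while i0>0 and v[i0]>th:i0-=1
            while i1<100 and v[i1]>th:i1+=1
            pts.append((s,us[i0],us[i1]))
        P=np.array(pts);mid=(P[:,1]+P[:,2])/2;w=P[:,2]-P[:,1]
        ok=np.abs(w-np.median(w))<.006; f=np.polyfit(P[ok,0],mid[ok],1);print("width",np.median(w).round(4),"n",ok.sum(),"offset x",f[1].round(4),"slope",f[0].round(4))
E
```

```text
top [179.1, 183.5] [0.6051 0.3423 0.036 ] cover unmoved wing pred [[178.6 184. ]]
width 0.057 n 16 offset x -0.0 slope 0.0111
scene [210.9, 302.9] [0.6129 0.3363 0.036 ] cover unmoved wing pred [[212.5 305.3]]
```

Call:
send_rows(
  moves=[0,1,0,0,0,-0.12,-1,0,1,0,0,0,-0.12,-1,0,1,0,0,0,0,-1,0,1,0,0,0,0,-1,0,1,0,0,0,0,-1,0,1,0,0,0,0,-1,0,1,0,0,0,0,-1,0,1,0,0,0,0,-1],
)

```text
time: 48.88
ee_pos: [0.3547, 0.0182, 0.1924]
tcp_rot: [180.0, 0.0, 74.8]
wrist_force: [0.7, 0.4, 0.5]
opening: 0.0855
grasp_force: 0.0
```

Call:
send_rows(
  moves=[0,1,0,0,0,0,-1,0,1,0,0,0,0,-1,0,1,0,0,0,0,-1,0,1,0,0,0,0,-1,0,1,0,0,0,0,-1,0,1,0,0,0,0,-1,0,1,0,0,0,0,-1,0,1,0,0,0,0,-1],
)

```text
time: 49.88
ee_pos: [0.355, 0.2185, 0.1922]
tcp_rot: [180.0, 0.0, 74.8]
wrist_force: [0.2, -1.0, -1.0]
opening: 0.0853
grasp_force: 0.0
```

Call:
send_rows(
  moves=[1,0.5,0,0,0,0,-1,1,0.5,0,0,0,0,-1,1,0.5,0,0,0,0,-1,1,0.5,0,0,0,0,-1,1,0.5,0,0,0,0,-1,1,0.5,0,0,0,0,-1,1,0.5,0,0,0,0,-1,1,0.5,0,0,0,0,-1],
)

```text
time: 50.88
ee_pos: [0.5561, 0.3177, 0.1918]
tcp_rot: [180.0, 0.0, 74.8]
wrist_force: [-0.2, -0.3, 0.2]
opening: 0.0851
grasp_force: 0.0
```

Call:
send_rows(
  moves=[0.98,0.48,-0.5,0,0,0,-1,0.98,0.48,-1,0,0,0,-1,0,0,-1,0,0,0,-1,0,0,0,0,0,0,-1,0,0,0,0,0,0,-1],
)

```text
time: 51.5
ee_pos: [0.6038, 0.3417, 0.1309]
tcp_rot: [180.0, -0.0, 74.8]
wrist_force: [0.5, -0.1, 0.7]
opening: 0.0852
grasp_force: 0.0
```

```bash
python3 - <<'E'
from h import *
print(bot.get_obs()["ee_pos"],bot.get_obs()["tcp_rot"])
c=cam("scene")
print([b[:2] for b in blobs(c,0,6) if b[0][0]<300])
E
```

```text
[0.60380404 0.34171476 0.13086421] [ 1.79957384e+02 -3.88995304e-02  7.48281175e+01]
[([211.0, 302.7], 90)]
```

Call:
send_rows(
  moves=[-0.03,0.045,-1,0,0,0,-1,0,0,-1,0,0,0,-1,0,0,-1,0,0,0,-1,0,0,-1,0,0,0,-1,0,0,-0.8,0,0,0,-1,0,0,-0.4,0,0,0,-1,0,0,0,0,0,0,1,0,0,0,0,0,0,1],
  squeeze=60,
)

```text
time: 52.55
ee_pos: [0.603, 0.3436, 0.0013]
tcp_rot: [179.9, -0.1, 74.9]
wrist_force: [-13.1, -4.0, 15.3]
opening: 0.0525
grasp_force: 60.6
```

Call:
send_rows(
  moves=[0,0,0,0,0,0,1,0,0,0,0,0,0,1,0,0,0,0,0,0,1],
)

```text
time: 52.92
ee_pos: [0.6031, 0.3437, 0.0015]
tcp_rot: [179.9, -0.1, 74.9]
wrist_force: [-2.0, 0.5, 5.7]
opening: 0.0522
grasp_force: 63.7
```

Call:
send_rows(
  moves=[0,0,0.4,0,0,0,1,0,0,1,0,0,0,1,0,0,1,0,0,0,1,0,0,1,0,0,0,1,0,0,1,0,0,0,1,-1,-0.5,1,0,0,0,1,-1,-0.5,1,0,0,0,1,-1,-0.5,1,0,0,0,1],
)

```text
time: 53.92
ee_pos: [0.5266, 0.3052, 0.1858]
tcp_rot: [-180.0, 0.0, 74.9]
wrist_force: [-0.5, 0.7, -1.7]
opening: 0.0521
grasp_force: 63.5
```

Call:
send_rows(
  moves=[-1,-0.5,0.2,0,0,0,1,-1,-0.5,0.2,0,0,0,1,-1,-0.5,0.2,0,0,0,1,-1,-0.5,0.2,0,0,0,1,-1,-0.5,0.2,0,0,0,1,-1,-0.5,0.2,0,0,0,1,0,-1,0,0,0,0.1,1,0,-1,0,0,0,0.13,1],
)

```text
time: 54.92
ee_pos: [0.3771, 0.1801, 0.2154]
tcp_rot: [180.0, -0.0, 76.9]
wrist_force: [0.9, -0.5, -2.9]
opening: 0.0524
grasp_force: 63.5
```

Call:
send_rows(
  moves=[0,-1,0,0,0,0,1,0,-1,0,0,0,0,1,0,-1,0,0,0,0,1,0,-1,0,0,0,0,1,0,-1,0,0,0,0,1,0,-1,0,0,0,0,1,0,-1,0,0,0,0,1,0,-1,0,0,0,0,1],
)

```text
time: 55.92
ee_pos: [0.3773, -0.0201, 0.2153]
tcp_rot: [180.0, 0.0, 76.8]
wrist_force: [0.1, 0.1, -2.0]
opening: 0.0526
grasp_force: 63.5
```

Call:
send_rows(
  moves=[0,-1,0,0,0,0,1,0,-1,0,0,0,0,1,0,-1,0,0,0,0,1,0,-1,0,0,0,0,1,0,-1,0,0,0,0,1,0,-1,0,0,0,0,1,0,-1,0,0,0,0,1,0,-1,0,0,0,0,1],
)

```text
time: 56.92
ee_pos: [0.3773, -0.2201, 0.2153]
tcp_rot: [180.0, 0.0, 76.8]
wrist_force: [0.2, 0.4, -3.1]
opening: 0.0521
grasp_force: 63.5
```

Call:
send_rows(
  moves=[0,-1,0,0,0,0,1,0,-1,0,0,0,0,1,0,-1,0,0,0,0,1,0,-1,0,0,0,0,1,0,-1,0,0,0,0,1,0.5,-0.4,0,0,0,0,1,1,0,0,0,0,0,1,1,0,0,0,0,0,1],
)

```text
time: 57.92
ee_pos: [0.4404, -0.3545, 0.2152]
tcp_rot: [180.0, 0.0, 76.8]
wrist_force: [-0.7, -0.4, -2.9]
opening: 0.0522
grasp_force: 63.5
```

Call:
send_rows(
  moves=[1,0,0,0,0,0,1,1,0,0,0,0,0,1,1,0,0,0,0,0,1,1,0,0,0,0,0,1,1,0,0,0,0,0,1,0.9,0.2,0,0,0,0,1,0,0,-1,0,0,0,1,0,0,0,0,0,0,1],
)

```text
time: 58.92
ee_pos: [0.5868, -0.3487, 0.1877]
tcp_rot: [-179.8, -0.1, 76.8]
wrist_force: [-0.9, -0.8, -3.0]
opening: 0.0522
grasp_force: 63.8
```

```bash
python3 look.py; python3 -c "
from h import *
for i in range(3):
    cam('top'); o=bot.get_obs(); print(o['ee_pos'],o['tcp_rot'])"
```

```text
[ 0.58679082 -0.34871238  0.18769502]
yel [370.6, 187.4] 21 [ 0.5857 -0.2957  0.095 ]
blue [224.0, 139.1] 60 [0.7423 0.1773 0.095 ]
cover [0.534  0.4112] [[0.565, 0.526], [0.566, 0.301], [0.504, 0.298], [0.502, 0.521]]
cover [0.63   0.1816] [[0.647, 0.249], [0.688, 0.147], [0.613, 0.115], [0.573, 0.216]]
[ 0.587354   -0.34945127  0.19103014] [1.79950914e+02 1.96967834e-02 7.68181090e+01]
[ 0.58744231 -0.34954827  0.19124845] [1.79920058e+02 2.74953366e-02 7.68154655e+01]
[ 0.5875045  -0.34956822  0.19123709] [1.79909667e+02 2.89992408e-02 7.68141618e+01]
```

View pics/l4.png

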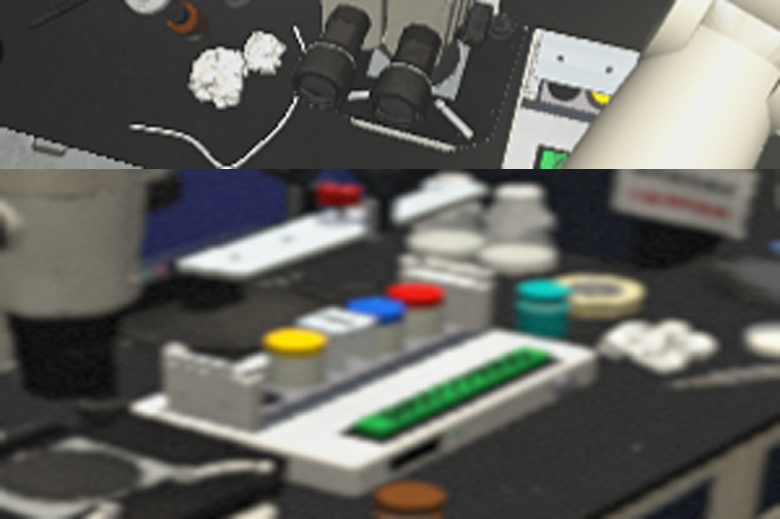

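The pots stand undisturbed in the nests and the cover hangs over its seat, with the wing at (338,190). I lower it.

Call:
send_rows(
  moves=[0.05,0.02,-1,0,0,0,1,0,0,-1,0,0,0,1,0,0,-0.95,0,0,0,1,0,0,0,0,0,0,1,0,0,0,0,0,0,1,0,0,0,0,0,0,1],
)

```text
time: 59.92
ee_pos: [0.5893, -0.3492, 0.1178]
tcp_rot: [179.9, 0.0, 76.8]
wrist_force: [1.0, 1.1, -3.1]
opening: 0.0521
grasp_force: 63.8
```

Call:
send_rows(
  moves=[-0.02,0,-0.25,0,0,0,1,0,0,-0.25,0,0,0,1,0,0,-0.2,0,0,0,1,0,0,-0.1,0,0,0,1,0,0,0,0,0,0,1],
)

```text
time: 60.55
ee_pos: [0.5882, -0.3488, 0.0987]
tcp_rot: [179.9, 0.0, 76.8]
wrist_force: [-5.9, 3.4, 13.7]
opening: 0.0523
grasp_force: 65.9
```

Call:
send_rows(
  moves=[0,0,0,0,0,0,-1,0,0,0,0,0,0,-1,0,0,0.5,0,0,0,-1,0,0,1,0,0,0,-1,0,0,1,0,0,0,0,0,0,0.5,0,0,-0.95,0,0,0,0,0,0,-0.95,0,0,0,0,0,0,-0.95,0],
)

```text
time: 61.55
ee_pos: [0.5885, -0.3489, 0.172]
tcp_rot: [179.9, -0.0, 52.1]
wrist_force: [-0.5, -0.3, 0.0]
opening: 0.0429
grasp_force: 0.0
```

Call:
send_rows(
  moves=[0,0,0,0,0,-0.95,0,0,0,0,0,0,-0.95,0,0,0,0,0,0,-0.95,0,0,0,0,0,0,-0.95,0,0,0,0,0,0,-0.95,0,0,0,0,0,0,-0.95,0,0,0,0,0,0,-0.95,0,0,0,0,0,0,-0.93,0],
)

```text
time: 62.55
ee_pos: [0.5884, -0.3488, 0.1718]
tcp_rot: [180.0, -0.0, -13.1]
wrist_force: [-0.2, -0.7, -0.4]
opening: 0.0429
grasp_force: 0.0
```

```bash
python3 - <<'E'
from h import *
c=cam("scene");o=bot.get_obs();print(o["ee_pos"],o["tcp_rot"])
a=cv2.resize(c["color"][125:225,270:426],None,fx=5,fy=5,interpolation=cv2.INTER_CUBIC); cv2.imwrite("pics/s5.png",a[:,:,::-1])
print([b[:2] for b in blobs(c,0,6) if b[0][0]<360])
p=[.559,-.343,-.226]
print(proj(c,[[.5882,-.3497,.136]]))
E
```

```text
[ 0.58839236 -0.34884645  0.17177614] [ 1.79991276e+02 -3.20173483e-02 -1.34399772e+01]
[([336.7, 156.9], 50)]
[[337.56204401 157.81879503]]
```

View pics/s5.png

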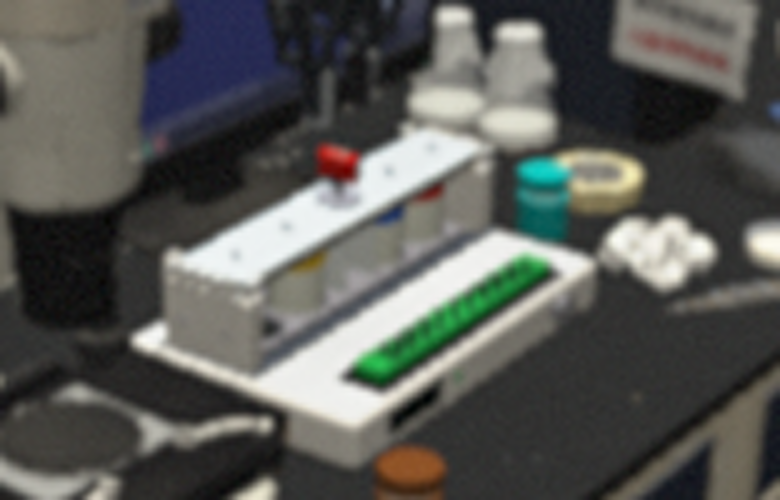

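The cover is seated flush between its pylons and the wing stands up at (338,162). I grip the wing.

Call:
send_rows(
  moves=[0,0,-1,0,0,0.03,0,0,0,-0.76,0,0,0,0,0,0,0,0,0,0,1,0,0,0,0,0,0,1,0,0,0,0,0,0,1,0,0,0,0,0,0,1],
  squeeze=60,
)

```text
time: 63.35
ee_pos: [0.5886, -0.3489, 0.128]
tcp_rot: [180.0, -0.1, -12.5]
wrist_force: [0.2, 0.1, 1.0]
opening: 0.0085
grasp_force: 61.6
```

Call:
send_rows(
  moves=[0,0,-0.2,0,0,0,1,0,0,-0.2,0,0,0,1,0,0,-0.1,0,0,0,1,0,0,0,0,0,0,1],
)

```text
time: 63.85
ee_pos: [0.5886, -0.3489, 0.1156]
tcp_rot: [180.0, -0.1, -12.5]
wrist_force: [-0.6, 0.9, 8.9]
opening: 0.0087
grasp_force: 62.7
```

Call:
send_rows(
  moves=[0,0,0,0,0,0.95,1,0,0,0,0,0,0.95,1,0,0,0,0,0,0.95,1,0,0,0,0,0,0.95,1,0,0,0,0,0,0.95,1,0,0,0,0,0,0.95,1,0,0,0,0,0,0.95,1,0,0,0,0,0,0.95,1],
)

```text
time: 64.85
ee_pos: [0.5884, -0.3486, 0.1156]
tcp_rot: [179.9, -0.0, 53.0]
wrist_force: [-1.6, 2.5, 8.5]
opening: 0.0085
grasp_force: 62.7
```

Call:
send_rows(
  moves=[0,0,0,0,0,0.95,1,0,0,0,0,0,0.95,1,0,0,0,0,0,0.9,1,0,0,0,0,0,0,1],
)

```text
time: 65.35
ee_pos: [0.5883, -0.3486, 0.1156]
tcp_rot: [179.9, -0.0, 77.0]
wrist_force: [-2.3, 3.0, 9.1]
opening: 0.0083
grasp_force: 62.8
```

Call:
send_rows(
  moves=[0,0,0,0,0,0,0,0,0,0,0,0,0,0,0,0,1,0,0,0,0,0,0,1,0,0,0,0,-0.9,0.2,1,0,0,0,1,-1,0.22,0,0,0,0,1,-1,0.22,0,0,0,0,1,-1,0.22,0,0,0,0,1],
)

```text
time: 66.35
ee_pos: [0.4899, -0.3271, 0.189]
tcp_rot: [-180.0, -0.0, 76.8]
wrist_force: [0.3, -0.0, 0.4]
opening: -0.0001
grasp_force: 0.0
```

Call:
send_rows(
  moves=[0,0,-1,0,0,0,1,0,0,-1,0,0,0,1,0,0,0,0,0,0,1,0,0,0,0,0,0,1],
)

```text
time: 66.85
ee_pos: [0.491, -0.3274, 0.1403]
tcp_rot: [180.0, 0.0, 76.8]
wrist_force: [-0.7, -0.3, 0.0]
opening: 0.0001
grasp_force: 0.0
```

```bash
python3 - <<'E'
from h import *
c=cam("scene");o=bot.get_obs();print(o["ee_pos"],o["tcp_rot"],o["opening"])
a=cv2.resize(c["color"][125:225,270:426],None,fx=5,fy=5,interpolation=cv2.INTER_CUBIC); cv2.imwrite("pics/s6.png",a[:,:,::-1])
print([b[:2] for b in blobs(c,0,6) if b[0][0]<360])
E
```

```text
[ 0.49118371 -0.32750797  0.14064887] [1.79932945e+02 2.57071390e-02 7.68392308e+01] -4.164955377460665e-05
[([336.5, 159.8], 30)]
```

View pics/s6.png

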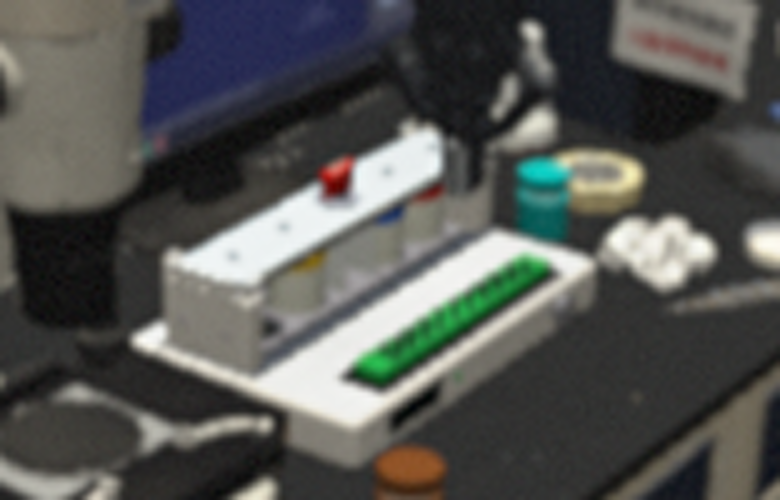

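The wing (338,178) is down and lies along the cover, at the same pixel as when it was locked at the start. I press the bar at its middle.

Call:
send_rows(
  moves=[0,0,-1,0,0,0,1,0,0,-1,0,0,0,1,0,0,-0.9,0,0,0,1,0,0,-0.3,0,0,0,1,0,0,-0.1,0,0,0,1,0,0,-0.1,0,0,0,1,0,0,-0.1,0,0,0,1,0,0,0,0,0,0,1],
)

```text
time: 67.9
ee_pos: [0.4913, -0.3276, 0.0536]
tcp_rot: [179.9, 0.0, 76.8]
wrist_force: [-0.8, 0.2, 4.8]
opening: -0.0
grasp_force: 2.5
```

Call:
send_rows(
  moves=[0,0,-0.06,0,0,0,1,0,0,-0.05,0,0,0,1,0,0,-0.03,0,0,0,1,0,0,0,0,0,0,1],
)

```text
time: 68.4
ee_pos: [0.4914, -0.3276, 0.0509]
tcp_rot: [179.9, 0.1, 76.8]
wrist_force: [-2.9, 2.9, 11.7]
opening: -0.0002
grasp_force: 6.0
```

Bottomed at 51 mm with 11.7 N. I lift away and check the scene.

Call:
send_rows(
  moves=[0,0,0.3,0,0,0,1,0,0,1,0,0,0,1,0,0,1,0,0,0,1,0,0,1,0,0,0,1,-1,0,1,0,0,0,1,-1,0,0,0,0,0,1,-1,0,0,0,0,0,1,-1,0,0,0,0,0,1],
)

```text
time: 69.4
ee_pos: [0.3901, -0.3274, 0.1566]
tcp_rot: [180.0, 0.0, 76.8]
wrist_force: [-1.3, 0.1, -0.3]
opening: -0.0002
grasp_force: 0.0
```

Call:
send_rows(
  moves=[0,-1,0,0,0,0,1,0,-1,0,0,0,0,1,0,-1,0,0,0,0,1,0,-1,0,0,0,0,1,0,-1,0,0,0,0,1,0,-1,0,0,0,0,1,0,0,0,0,0,0,1,0,0,0,0,0,0,1],
)

```text
time: 70.4
ee_pos: [0.3908, -0.4769, 0.1562]
tcp_rot: [-180.0, -0.0, 76.8]
wrist_force: [0.4, 0.4, -0.2]
opening: 0.0
grasp_force: 0.0
```

```bash
python3 - <<'E'
from h import *
s=cam("scene");t=cam("top")
a=cv2.resize(s["color"][135:225,270:426],None,fx=5,fy=3.8,interpolation=cv2.INTER_CUBIC)
b=cv2.resize(t["color"][165:240,325:440],(780,258),interpolation=cv2.INTER_CUBIC)
cv2.imwrite("pics/s7.png",np.vstack([a,b])[:,:,::-1])
print([b[:2] for b in blobs(s,0,6) if b[0][0]<360],[b[:2] for b in blobs(t,0,6) if b[0][0]<400])
for n,c in(("scene",s),("top",t)): print(n,[b[:3] for b in blobs(c,45,75)])
E
```

```text
[([336.7, 159.7], 28)] [([389.0, 185.3], 30)]
scene [([359.4, 189.9], 203, [341, 178, 38, 24])]
top [([379.5, 218.6], 461, [347, 208, 65, 22])]
```

View pics/s7.png

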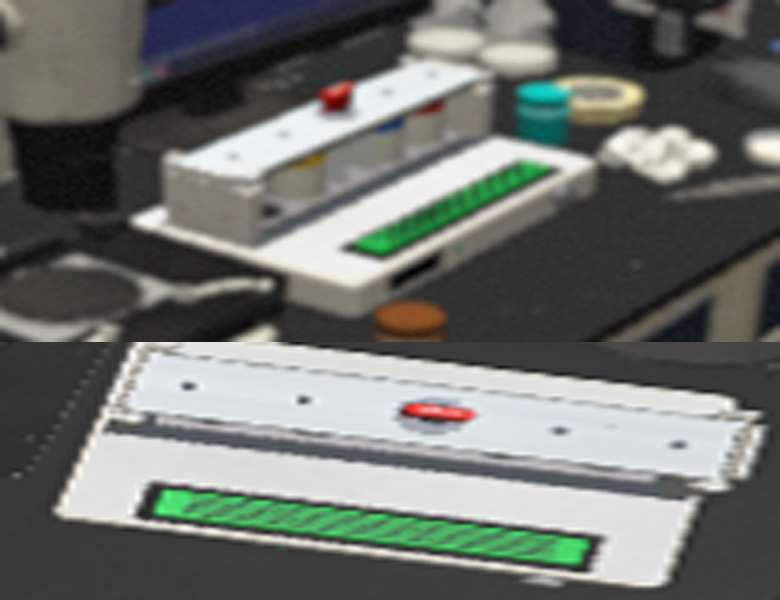

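The cover is seated, the wing (437,411) lies along it and is in, and the green bar is evenly down. I hand in the job.

```bash
python3 -c "
from workcell import bot
print(bot.job_done())"
```

```text
the job is handed in; nothing more can be done
None
```

The job is handed in, at about 70 s of the 210 s allowed: the last pictures and force readings show the red, blue and yellow pots in nests 1, 2 and 3 with lids home, the cover seated and locked, and the start bar level and down; no verdict was returned.

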